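Shut down the curing lamp and unload the UV box

ROBOT

A 6-joint arm with a two-finger parallel gripper is mounted at the origin on the work surface. World frame = base frame: x ahead of the robot, y to its left, z up, the work surface at z = 0. Lengths are in m, angles in rad, forces in N, time in s.
With the tool pointing down it reaches from about 0.35 to 0.975 m from the base axis. Payload 4.9 kg.
Tool frame: the origin (TCP) lies midway between the tips of the shut fingers; the grasp point (between the pads) lies 19 mm behind it; z points along the fingers, y is the line along which they close (so a half turn about z gives the same grasp; the last joint's range is limited). The gripper opens to 85 mm and grips with 20 to 120 N. Pads are 22 mm wide; open, the fingers measure 114 mm over their backs; the gripper's body (76 mm by 85 mm) begins 54 mm behind the grasp point. The pads swing forward as they close: fully open they stand 13 mm farther back than shut.
Start: joints at [-1.418, 0.053, 1.613, -0, 1.476, -0.119], TCP at [0.168, -0.602, 0.231] pointing down, gripper open.
Joint ranges: [-3.01, 3.01], [-1.01, 2.22], [0.06, 2.58], [-1.02, 4.17], [0.09, 2.62], [-3.14, 3.14]. Speed limits (rad/s): [2.57, 2.57, 3.14, 3.14, 3.14, 3.14].

INTERFACE

Orientations are given as a rotation vector (axis times angle).
In Python, from station import telemetry, optics, ctrl gives the robot as it stands.
- The arm moves only by the shell command python3 -m pendant 'ROWS' [FORCE]. ROWS is JSON, one flat list of numbers, 7 for each row, row after row: the turn, a rotation vector about the tool's x, y, z as a fraction of full scale, then the shift along the tool's x, y, z as a fraction of full scale, then the opening, from 0 (shut) to 1 (fully open). In form: [ax, ay, az, tx, ty, tz, fingers, ax, ay, az, tx, ty, tz, fingers, ...]. A call has 1 to 12 rows; each row is the pose to reach, as a shift and turn from the pose commanded when the call began, along the tool's axes at that moment; what a row does not reach only later rows make up. Full scale, the value 1, is 300 mm for a shift and 30 degrees for a turn. A row lasts 1/8 s, in which the tool goes at most 62.5 mm and 10.7 degrees, less where a joint would pass 70% of its speed; a pose out of reach is approached as far as the arm can. A call with a number of a shift or a turn outside -1 to 1 is refused whole. A call with a gripper value outside its range is refused whole. The fingers move at their own pace and stop on an object; FORCE is the grip in N (left out, the last holds). Time passes only in rows, so rows that repeat a pose let the fingers close. It gives the time, the measured TCP pose, the force, the opening and the grip force at its end, in the units of the state.
- telemetry.get_obs(): the state, without advancing time (a new reading comes with each control period).
- optics.get_image(name): name is "scene" or "top"; returns a dict with "image" (420x560x3 uint8, red, green, blue), "depth" (420x560 float32, m along the optical axis (not along the pixel's ray), 0 where there is no reading), "fx", "fy", "cx", "cy" (pixels), "rvec" (rotation vector, rad) and "tvec" (3), from world to camera coordinates, as OpenCV has them. Camera axes: x right, y down, z forward; pixel columns grow to the right and rows downward; lengths in m; the calibration is good to about 2 mm. A picture is of the moment at which its call begins.
- ctrl.finish_job(): hands the job in; it is judged then, once.
The state is a dict: "t": time; "q": joint angles; "dq": joint speeds; "effort": joint torques, N m; "tool_pos": TCP position; "tool_rot": TCP orientation; "contact_force": force on the tool from outside, world axes, zero at the start; "wrist_torque": the same for the moment, N m; "opening": finger opening in m; "grip_force": force on a finger pad.
Only numpy, scipy, OpenCV 4.12 (cv2) and the standard library are available. Lean on these libraries where they do the work, as an engineer would, in place of code of your own. Each camera call takes 0.05 s, during which the arm holds its last target. There are 200 camera calls.

TASK

The white plastic blocks in the UV curing box are done. First switch off the lamp: with the tip of the yellow stylus, flip the one red rocker that has the orange tag beside it over to its near (dotted) side, leaving the other rockers as they are and keeping the robot itself off the switch box. Then press the box's red release button so that the amber lid springs fully open, move every block into the blue tray, and leave the stylus lying back on its cork pad; do not disturb the cup, tub or clamp.

Things in the scene. Friction and masses are not known exactly. Their poses are not given: they have to be found in the camera images.
- bank: Grey switch box, 80 (x) x 122 (y) x 42 mm high, fixed; origin: centre of its underside; x points away from the robot. Five red rockers in a row along y on its top, pivots at x -12, z 42, y 40, 20, 0, -20, -40 mm (sw0 to sw4). Black guard ribs 3 mm thick, 32 mm long in x, centred on the pivots, rise 14 mm above the top between and outside the rockers, 17 mm apart: fingers do not fit, the stylus does.
- tag: Orange plastic tag, 16 x 14 x 3 mm, fixed on the switch box's top face on the far side of one rocker (x = +24 mm in the switch box frame, y the same as that rocker's): it marks the rocker to flip. The other four places have black tags. Origin at the centre of its underside.
- stylus: Yellow stylus: square handle 14 x 14 mm, 80 mm long, from whose +x end a steel rod 6 mm thick runs on 50 mm to the tip; about 50 g. Origin at the middle of the handle, on its underside; its axis is its own x, 7 mm above the origin. Starts on the cork pad, within 0.25 rad of the pad's x; if it has rolled, any of its four sides may be down.
- stylus_tip (a point): Centre of the stylus's round black tip (7 mm diameter), on the stylus axis, 90 mm ahead of the middle of the handle.
- pad: Cork pad 200 (x) x 80 (y) x 3 mm, fixed; origin at the centre of its underside. The stylus's home: the middle of its handle must end over the pad.
- box: Grey UV curing box, fixed: 232 (x) x 240 (y) x 50 mm high, walls and floor 6 mm, so the inside is 220 x 228 mm; origin at the centre of its underside, z up. The lid is hinged along its +y (left) top edge and opens up and over to +y. A black nose 70 x 84 x 45 mm on its -y side carries the red release button.
- lid (a joint): Angle of the lid (amber window in a grey frame, 232 x 240 x 6 mm, lying on the box at z = 50 mm): 0 = shut and latched, 2.4 rad = at its stop, leaning well back past upright. Sprung: released, it opens to the stop by itself in one to two seconds and stays there.
- release (a joint): Travel of the release button (m): 0 = up, 0.007 = fully down. It takes 5 N to push it fully down; the latch lets go at about 0.005. It springs back up.
- release_top (a point): Centre of the red release button's top face, facing up; the button is 28 mm across, its top 68 mm above the table and 60 mm to the -y side of the shut lid's edge.
- tray: Blue open tray, 160 (x) x 220 (y) x 20 mm high, walls and floor 4 mm, fixed; origin at the centre of its underside. The blocks go in it.
- cup: Green cup, 68 mm across and 110 mm high, loose; a bystander. Origin at the centre of its underside.
- tub: White tub, 110 mm across and 85 mm high, loose; a bystander. Origin at the centre of its underside.
- clamp: Red bar clamp lying on the table, 200 mm long and 20 mm high, 0.5 kg, loose; a bystander. Origin near the middle of its bar, on the underside.
- sw0 (a joint): Tilt of rocker 0 (0 = leftmost, +y end of the row; 4 = rightmost): -0.3 rad = on, near (-x, white dot) end raised, as all start; +0.3 = off, near end down. Both are stops; friction keeps it where left. Paddle: flat plate 28 (x) x 11 (y) mm centred over the pivot, top 8 mm above the pivot when level; pushing the dot, 9 mm to the near side of the pivot, down with about 1.5 N turns it off.
- sw1 (a joint): Tilt of rocker 1 (0 = leftmost, +y end of the row; 4 = rightmost): -0.3 rad = on, near (-x, white dot) end raised, as all start; +0.3 = off, near end down. Both are stops; friction keeps it where left. Paddle: flat plate 28 (x) x 11 (y) mm centred over the pivot, top 8 mm above the pivot when level; pushing the dot, 9 mm to the near side of the pivot, down with about 1.5 N turns it off.
- sw2 (a joint): Tilt of rocker 2 (0 = leftmost, +y end of the row; 4 = rightmost): -0.3 rad = on, near (-x, white dot) end raised, as all start; +0.3 = off, near end down. Both are stops; friction keeps it where left. Paddle: flat plate 28 (x) x 11 (y) mm centred over the pivot, top 8 mm above the pivot when level; pushing the dot, 9 mm to the near side of the pivot, down with about 1.5 N turns it off.
- sw3 (a joint): Tilt of rocker 3 (0 = leftmost, +y end of the row; 4 = rightmost): -0.3 rad = on, near (-x, white dot) end raised, as all start; +0.3 = off, near end down. Both are stops; friction keeps it where left. Paddle: flat plate 28 (x) x 11 (y) mm centred over the pivot, top 8 mm above the pivot when level; pushing the dot, 9 mm to the near side of the pivot, down with about 1.5 N turns it off.
- sw4 (a joint): Tilt of rocker 4 (0 = leftmost, +y end of the row; 4 = rightmost): -0.3 rad = on, near (-x, white dot) end raised, as all start; +0.3 = off, near end down. Both are stops; friction keeps it where left. Paddle: flat plate 28 (x) x 11 (y) mm centred over the pivot, top 8 mm above the pivot when level; pushing the dot, 9 mm to the near side of the pivot, down with about 1.5 N turns it off.
- block1: White drilled plastic block, 30 (x) x 50 (y) x 16 mm high, about 40 g, origin at the centre of its underside; lying flat on the curing box's floor at the start, with at least 25 mm free on both of its long sides. Four to six such blocks are present.
- block2: White drilled plastic block, 30 (x) x 50 (y) x 16 mm high, about 40 g, origin at the centre of its underside; lying flat on the curing box's floor at the start, with at least 25 mm free on both of its long sides. Four to six such blocks are present.
- block3: White drilled plastic block, 30 (x) x 50 (y) x 16 mm high, about 40 g, origin at the centre of its underside; lying flat on the curing box's floor at the start, with at least 25 mm free on both of its long sides. Four to six such blocks are present.
- block4: White drilled plastic block, 30 (x) x 50 (y) x 16 mm high, about 40 g, origin at the centre of its underside; lying flat on the curing box's floor at the start, with at least 25 mm free on both of its long sides. Four to six such blocks are present.
- block5: White drilled plastic block, 30 (x) x 50 (y) x 16 mm high, about 40 g, origin at the centre of its underside; lying flat on the curing box's floor at the start, with at least 25 mm free on both of its long sides. Four to six such blocks are present.
- block6: White drilled plastic block, 30 (x) x 50 (y) x 16 mm high, about 40 g, origin at the centre of its underside; lying flat on the curing box's floor at the start, with at least 25 mm free on both of its long sides. Four to six such blocks are present.
There are look-alikes about, which are no part of the job. Several things look just like the pad: the one meant starts farthest from the robot's base.

How it is judged:
By the outcome, as a careful person would: the job done as asked, in the order asked, and still so for the second after the job is handed in, with the robot touching nothing.
Of block1, block2, block3, block4, block5, block6 only 4 to 6 are there at a start; the rules pass over those that are not, and their reading is None.
At some moment in a run one of stylus may be knocked a few centimetres aside while the robot is not near it.
Once in a run the grip may slacken for a moment while it holds something.
It also fails if it takes over 210 s, if anything falls off the work surface, if the arm or the gripper's body presses on something with over 40 N, if the wrist force passes 120 N, or if a joint passes its speed limit or range.

## Working session

There is one attempt and no reset: what is moved stays moved. The work goes in short steps, Python scripts to look and compute and a shell command to move; the robot and the scene stay as the last step left them, time stands still between calls to the robot, and variables do not carry over. Pictures are saved under pics/ and viewed, at most 14 in all, crops included, and the job is handed in when it is done.

```bash
mkdir -p pics; ls; cat > h.py <<'E'
import numpy as np, cv2
from scipy.spatial.transform import Rotation as R
from station import telemetry, optics, ctrl
def grab(n):
    d=optics.get_image(n); return d
def world(d,u,v,z=None):
    Rm=cv2.Rodrigues(np.array(d["rvec"],float))[0]; t=np.array(d["tvec"],float).ravel()
    r=np.array([(u-d["cx"])/d["fx"],(v-d["cy"])/d["fy"],1.0])
    c=-Rm.T@t; w=Rm.T@r
    if z is None: return c+w*d["depth"][int(round(v)),int(round(u))]
    return c+w*(z-c[2])/w[2]
def pix(d,p):
    return cv2.projectPoints(np.array([p],float),np.array(d["rvec"],float),np.array(d["tvec"],float),np.array([[d["fx"],0,d["cx"]],[0,d["fy"],d["cy"]],[0,0,1.]]),None)[0].ravel()
def save(d,name,crop=None,k=1):
    im=d["image"][...,::-1]
    if crop: x0,y0,x1,y1=crop; im=im[y0:y1,x0:x1]
    cv2.imwrite("pics/"+name,cv2.resize(im,None,fx=k,fy=k,interpolation=cv2.INTER_CUBIC))
def go(p,yaw=None):
    """print the shift (fractions) in tool axes to reach p; turn fraction about tool z for tool-y yaw"""
    o=telemetry.get_obs(); T=R.from_rotvec(o["tool_rot"])
    s=T.inv().apply(np.array(p)-o["tool_pos"])/0.3
    print("shift",s.round(4),"t",o["t"],"pos",np.round(o["tool_pos"],4))
    return s
E
python3 - <<'E'
from h import *
import pickle
o=telemetry.get_obs(); print(o); print(R.from_rotvec(o["tool_rot"]).as_matrix().round(3))
for n in("top","scene"):
    d=grab(n); pickle.dump(d,open(n+"0.pkl","wb")); save(d,n+"0.png",k=1.4); print(n,d["rvec"],d["tvec"],d["fx"],d["cx"],d["cy"])
E
```

```text
pics
{'t': 0.0, 'q': array([-1.41796332e+00,  5.33480285e-02,  1.61431446e+00, -3.32548810e-05,
        1.47598313e+00, -1.18978176e-01]), 'dq': array([ 0.00085499, -0.00066366,  0.00040675,  0.00092185, -0.00012589,
       -0.00169025]), 'effort': array([ 9.18160440e-04, -3.93683410e+01, -3.70174026e+01, -3.44750208e-05,
        7.13213172e-03,  8.12741490e-06]), 'tool_pos': array([ 0.1677061 , -0.60142731,  0.23005627]), 'tool_rot': array([-3.11059029e+00, -4.25373788e-01,  1.06504574e-04]), 'contact_force': array([-0.46981501, -0.74074441,  0.58128424]), 'wrist_torque': array([-0.04834701,  0.02081443,  0.00358474]), 'grip_force': 0.0, 'opening': 0.08508486039763018}
[[ 0.963  0.268 -0.   ]
 [ 0.268 -0.963  0.002]
 [ 0.    -0.002 -1.   ]]
top [ 2.10544173 -2.16489948  0.14693119] [0.05172733 0.5031394  1.11079446] 424.8432703079601 280.9732727725397 207.89936206132197
scene [ 1.08889869  2.55365467 -0.80956227] [ 0.3390496  -0.26828013  1.69570634] 447.2685637209768 276.62342536888224 207.94701906492838
```

View pics/top0.png

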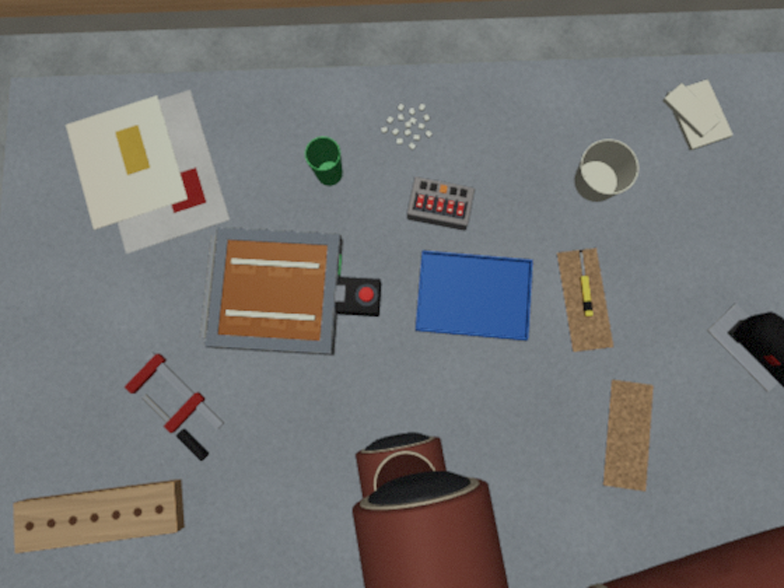

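View pics/scene0.png

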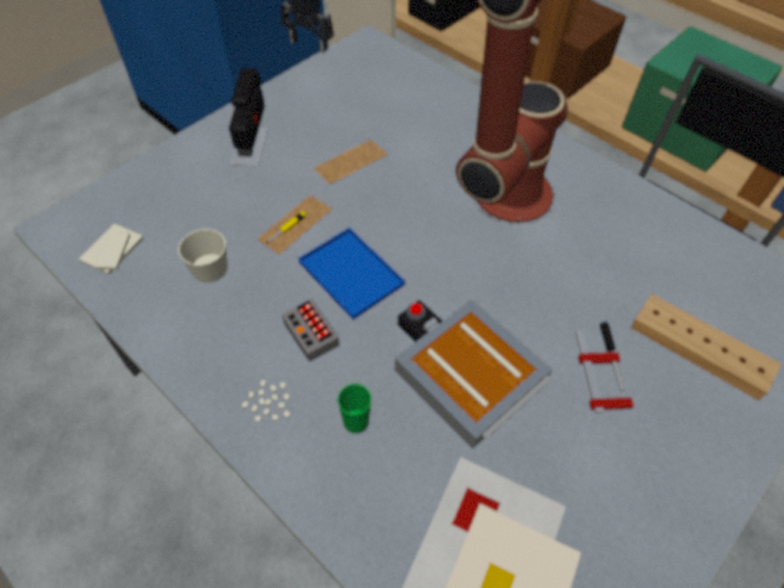

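The top view shows the box at about (275,292), release button (366,294), bank (441,203) with an orange tag at (444,189), tray (474,296), and cup (323,160). It also shows the tub (608,170), clamp (175,395), and two cork pads, one at (585,300) with the stylus and one at (628,435). I'll enlarge the bank and the stylus.

```bash
python3 - <<'E'
from h import *
import pickle
d=pickle.load(open("top0.pkl","rb"))
im=d["image"][...,::-1]
a=cv2.resize(im[120:170,285:345],None,fx=8,fy=8,interpolation=cv2.INTER_CUBIC)
b=cv2.resize(im[170:260,390:445],None,fx=5.6,fy=5.6,interpolation=cv2.INTER_CUBIC)
H=max(a.shape[0],b.shape[0]); 
out=np.zeros((H,a.shape[1]+b.shape[1],3),np.uint8); out[:a.shape[0],:a.shape[1]]=a; out[:b.shape[0],a.shape[1]:]=b
cv2.imwrite("pics/crop1.png",out); print(out.shape)
f=1/1.4
for nm,u,v,z in [("padfar",585,300,.003),("padnear",628,435,.003),("bank",441,203,.042),("tag",444,189,.045),("tray",474,296,.01),("button",366,294,.068),("box",275,292,.05),("cup",323,150,.11),("tub",608,160,.085),("clamp",175,395,.01),("sty back",588,313,.012),("sty tip",582,252,.01)]:
    print(nm,world(d,u*f,v*f,z).round(3),world(d,u*f,v*f).round(3))
# masks: tray corners blue, button red, yellow
hsv=cv2.cvtColor(d["image"],cv2.COLOR_RGB2HSV)
def mask(lo,hi,roi):
    m=cv2.inRange(hsv,lo,hi); k=np.zeros_like(m); x0,y0,x1,y1=roi; k[y0:y1,x0:x1]=255; return m&k
for nm,lo,hi,roi,z in [("tray",(100,150,60),(125,255,255),(280,160,400,260),.02),("yellow",(22,120,80),(35,255,255),(390,160,450,260),.012),("btn",(0,180,130),(8,255,255),(240,190,280,230),.068),("lid amber",(5,120,60),(22,255,255),(140,150,245,260),.056),("tag",(8,180,120),(20,255,255),(290,120,345,170),.045)]:
    m=mask(lo,hi,roi); ys,xs=np.nonzero(m); r=cv2.minAreaRect(np.c_[xs,ys].astype(np.float32))
    print(nm,len(xs),"c",world(d,r[0][0],r[0][1],z).round(4)); print([world(d,*p,z)[:2].round(3).tolist() for p in cv2.boxPoints(r)])
# pad far corners
m=mask((8,60,80),(20,200,255),(390,170,445,255)); ys,xs=np.nonzero(m); r=cv2.minAreaRect(np.c_[xs,ys].astype(np.float32)); print("pad",world(d,*r[0],.003),[world(d,*p,.003)[:2].round(3).tolist() for p in cv2.boxPoints(r)])
E
```

```text
(504, 788, 3)
padfar [ 0.481 -0.34   0.003] [ 0.479 -0.336  0.016]
padnear [ 0.219 -0.402  0.003] [ 0.219 -0.402  0.003]
bank [ 0.677 -0.061  0.042] [ 0.675 -0.06   0.048]
tag [ 0.704 -0.068  0.045] [ 0.703 -0.067  0.047]
tray [ 0.494 -0.121  0.01 ] [ 0.496 -0.122 -0.001]
button [0.496 0.089 0.068] [0.496 0.089 0.066]
box [0.507 0.265 0.05 ] [0.506 0.263 0.056]
cup [0.766 0.162 0.11 ] [0.79  0.17  0.053]
tub [ 0.738 -0.379  0.085] [ 0.763 -0.403  0.019]
clamp [0.317 0.467 0.01 ] [0.317 0.471 0.   ]
sty back [ 0.454 -0.341  0.012] [ 0.454 -0.34   0.016]
sty tip [ 0.576 -0.339  0.01 ] [ 0.577 -0.34   0.007]
tray 4513 c [ 0.4945 -0.12    0.02  ]
[[0.428, -0.003], [0.586, -0.02], [0.562, -0.239], [0.405, -0.217]]
yellow 132 c [ 0.4889 -0.341   0.012 ]
[[0.528, -0.332], [0.529, -0.347], [0.45, -0.35], [0.449, -0.335]]
btn 57 c [0.4958 0.0901 0.068 ]
[[0.507, 0.1], [0.506, 0.079], [0.485, 0.08], [0.485, 0.101]]
lid amber 4218 c [0.512  0.2694 0.056 ]
[[0.43, 0.371], [0.614, 0.363], [0.595, 0.165], [0.413, 0.178]]
tag 0 c [1.1468 0.8485 0.045 ]
[[1.147, 0.848], [1.147, 0.848], [1.147, 0.848], [1.147, 0.848]]
pad [ 0.48267758 -0.33933052  0.003     ] [[0.578, -0.29], [0.589, -0.37], [0.389, -0.387], [0.379, -0.309]]
```

View pics/crop1.png

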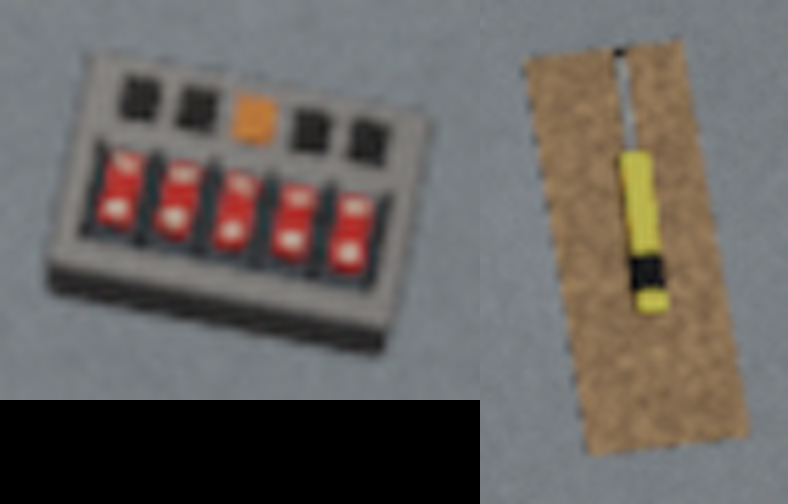

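The crop confirms the orange tag on the middle rocker, sw2, whose dot is at crop (231,231). The two pad candidates are at top (585,300) and (628,435). The first is farther from the base (0.59 m against 0.46 m) and holds the stylus, so it is the one meant. Next I work out the precise poses and the move to the stylus.

```bash
python3 - <<'E'
from h import *
import pickle
d=pickle.load(open("top0.pkl","rb"))
def P(x,y,z,o=(285,120),k=8,x0=0): return world(d,o[0]+(x-x0+.5)/k-.5,o[1]+(y+.5)/k-.5,z)
tags=[(139,98),(197,109),(254,119),(312,131),(369,142)]
T=np.array([P(x,y,.045) for x,y in tags]); dirv=np.polyfit(np.arange(5),T,1)[0]; print("tag c",T.mean(0),"step",np.linalg.norm(dirv[:2])); 
ey=-dirv[:2]/np.linalg.norm(dirv[:2]); ex=np.array([ey[1],-ey[0]]); print("bank yaw deg",np.degrees(np.arctan2(ex[1],ex[0])))
dots=[(116,207),(174,217),(231,231),(290,240),(347,252)]
D=np.array([P(x,y,.0523) for x,y in dots]); print("dots",D.round(4).tolist())
c1=T.mean(0)[:2]-.024*ex; c2=D.mean(0)[:2]+.0182*ex; print("bank c",c1,c2)
for p in [(92,52),(433,115),(55,262),(385,328)]: print(P(*p,.042).round(4))
s=dict(o=(390,170),k=5.6,x0=480)
for n,p,z in [("tip",(620,52),.010),("hfront",(635,152),.017),("hback",(652,310),.017)]: print(n,P(*p,z,**s).round(4))
E
```

```text
tag c [ 0.70536142 -0.06536847  0.045     ] step 0.020173834973717917
bank yaw deg -13.11921440816391
dots [[0.6735, -0.0165, 0.0523], [0.6694, -0.0361, 0.0523], [0.6638, -0.0554, 0.0523], [0.66, -0.0753, 0.0523], [0.6552, -0.0945, 0.0523]]
bank c [ 0.68198782 -0.059921  ] [ 0.68209043 -0.05971277]
[ 0.7326 -0.0104  0.042 ]
[ 0.7061 -0.1274  0.042 ]
[0.6578 0.0048 0.042 ]
[ 0.6309 -0.1074  0.042 ]
tip [ 0.5798 -0.3366  0.01  ]
hfront [ 0.5279 -0.338   0.017 ]
hback [ 0.4497 -0.3404  0.017 ]
```

```bash
python3 -m pendant '[0,0,0.15,0.11,-0.14,-0.02,0.6, 0,0,0.3,0.22,-0.28,-0.03,0.6, 0,0,0.46,0.33,-0.43,-0.05,0.6, 0,0,0.463,0.44,-0.57,-0.067,0.6, 0,0,0.463,0.44,-0.57,-0.067,0.6, 0,0,0.463,0.44,-0.57,-0.067,0.6]' && python3 - <<'E'
from h import *
go([.489,-.339,.10]); print(R.from_rotvec(telemetry.get_obs()["tool_rot"]).as_matrix().round(3))
E
```

```text
t: 0.85
tool_pos: [0.249, -0.4019, 0.2512]
tool_rot: [3.141, 0.047, -0.0]
contact_force: [0.4, -0.4, 0.8]
opening: 0.0513
grip_force: 0.0
shift [ 0.8062 -0.1861  0.5037] t 0.85 pos [ 0.249  -0.4019  0.2512]
[[ 1.    0.03 -0.  ]
 [ 0.03 -1.   -0.  ]
 [-0.    0.   -1.  ]]
```

```bash
python3 -m pendant '[0,0,0,0.2,-0.05,0.13,0.6, 0,0,0,0.4,-0.09,0.25,0.6, 0,0,0,0.6,-0.14,0.38,0.6, 0,0,0,0.8062,-0.186,0.5,0.6, 0,0,0,0.8062,-0.186,0.5,0.6, 0,0,0,0.8062,-0.186,0.5,0.6]' && python3 - <<'E'
from h import *
d=grab("top"); save(d,"top1.png",(330,140,450,270),4.5); 
d2=grab("scene"); save(d2,"scene1.png",(160,120,270,200),6)
hsv=cv2.cvtColor(d2["image"],cv2.COLOR_RGB2HSV); m=cv2.inRange(hsv,(22,120,80),(35,255,255)); print(m[120:200,160:270].sum()//255)
E
```

```text
t: 1.6
tool_pos: [0.4891, -0.3383, 0.0978]
tool_rot: [-3.137, -0.048, 0.007]
contact_force: [0.1, -0.9, -0.7]
opening: 0.0509
grip_force: 0.0
103
```

View pics/scene1.png

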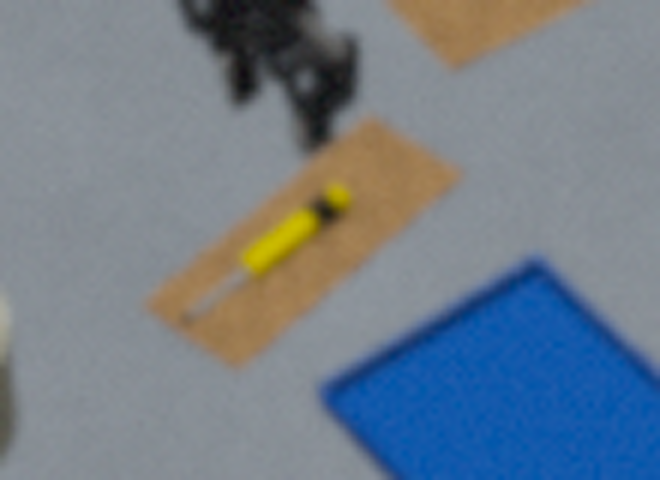

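The scene crop shows the stylus unmoved on its pad, tip at (185,318) and handle from (252,265) to (343,195), and the fingers are above it. Descending.

```bash
python3 -m pendant '[0,0,0,0,0,0.1,0.5, 0,0,0,0,0,0.2,0.5, 0,0,0,0,0,0.25,0.5, 0,0,0,0,0,0.25,0.5, 0,0,0,0,0,0.25,0.5]' && python3 - <<'E'
from h import *
go([.489,-.339,.007])
d=grab("scene")
for n,p,z in [("tip",(185,318),.01),("back",(343,195),.01),("front",(252,265),.01)]: print(n,world(d,160+(p[0]+.5)/6-.5,120+(p[1]+.5)/6-.5,z).round(4))
E
```

```text
t: 2.33
tool_pos: [0.4897, -0.3401, 0.0281]
tool_rot: [3.139, 0.045, 0.003]
contact_force: [0.2, 0.3, -0.1]
opening: 0.0429
grip_force: 0.0
shift [-0.0025 -0.0039  0.0702] t 2.325 pos [ 0.4897 -0.3401  0.0281]
tip [ 0.5797 -0.3348  0.01  ]
back [ 0.4502 -0.3409  0.01  ]
front [ 0.5255 -0.3378  0.01  ]
```

```bash
python3 -m pendant '[0,0,0,0,0,0.04,0.5, 0,0,0,0,0,0.07,0.5, 0,0,0,0,0,0.07,0.3, 0,0,0,0,0,0.07,0, 0,0,0,0,0,0.07,0, 0,0,0,0,0,0.07,0, 0,0,0,0,0,0.07,0, 0,0,0,0,0,0.07,0]' 70
```

```text
t: 3.38
tool_pos: [0.4891, -0.339, 0.0054]
tool_rot: [-3.141, -0.046, -0.0]
contact_force: [-0.6, 0.1, -0.3]
opening: 0.0118
grip_force: 70.3
```

```bash
python3 -m pendant '[0,0,0,0,0,-0.05,0, 0,0,0,0,0,-0.2,0, 0,0,0,0,0,-0.35,0, 0,0,0,0,0,-0.45,0, 0,0,0,0,0,-0.45,0, 0,0,0,0,0,-0.45,0]' 70; python3 - <<'E'
from h import *
d=grab("scene"); u,v=pix(d,telemetry.get_obs()["tool_pos"]); u,v=int(u),int(v); save(d,"scene2.png",(u-60,v-45,u+60,v+45),6)
yaw=np.radians(-13.12); ex=np.array([np.cos(yaw),np.sin(yaw)])
B=np.array([.682,-.0598]); print("dot",B-.0205*ex, "TCP above", B-.0205*ex-.090*ex, "back 60mm",B-.0205*ex-.150*ex)
go([*(B-.1105*ex-.06*ex),.15])
E
```

```text
t: 4.12
tool_pos: [0.4887, -0.3386, 0.1398]
tool_rot: [-3.141, -0.046, 0.001]
contact_force: [0.1, -0.1, -1.0]
opening: 0.0118
grip_force: 70.4
dot [ 0.66203512 -0.05514668] TCP above [ 0.5743844  -0.03471746] back 60mm [ 0.5159506  -0.02109799]
shift [ 0.123  -1.0542 -0.0356] t 4.175 pos [ 0.4883 -0.3383  0.1388]
```

View pics/scene2.png

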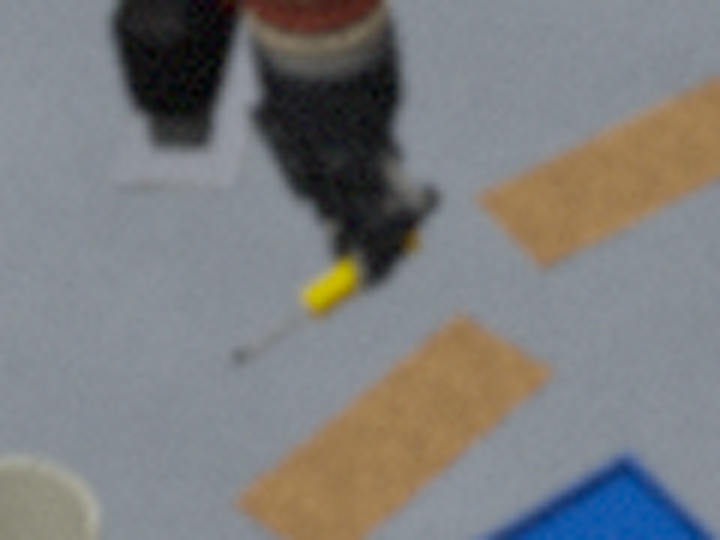

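```bash
python3 -m pendant '[0,0,0.08,0.02,-0.15,-0.07,0, 0,0,0.16,0.04,-0.3,-0.07,0, 0,0,0.24,0.06,-0.45,-0.07,0, 0,0,0.32,0.08,-0.6,-0.07,0, 0,0,0.4,0.1,-0.75,-0.07,0, 0,0,0.494,0.11,-0.9,-0.07,0, 0,0,0.494,0.12,-1,-0.07,0, 0,0,0.494,0.12,-1,-0.07,0, 0,0,0.494,0.12,-1,-0.07,0]' 70 && python3 -m pendant '[0,-0.15,0,0,0,0,0, 0,-0.3,0,0,0,0,0, 0,-0.4,0,0,0,0,0, 0,-0.5,0,0,0,0,0, 0,-0.5,0,0,0,0,0, 0,-0.5,0,0,0,0,0]' 70; cat >> h.py <<'E'
def tipinfo(ax=0.004):
    o=telemetry.get_obs(); M=R.from_rotvec(o["tool_rot"]).as_matrix()
    tip=o["tool_pos"]+M@[.09,0,-ax]
    yaw=np.radians(-13.12); ex=np.array([np.cos(yaw),np.sin(yaw)]); ey=np.array([-ex[1],ex[0]])
    B=np.array([.682,-.0598]); r=tip[:2]-B
    print("M",M.round(3).tolist()); print("tip",tip.round(4),"bank frame",(r@ex).round(4),(r@ey).round(4),tip[2].round(4),"F",o["contact_force"].round(2),"grip",o["grip_force"],o["opening"])
    def sh(bx,by,z):
        w=np.append(B+bx*ex+by*ey,z)-tip
        print("shift to",(bx,by,z),(M.T@w/.3).round(4))
    return tip,sh
E
python3 - <<'E'
from h import *
tip,sh=tipinfo()
for n in("top","scene"):
    d=grab(n); u,v=pix(d,tip); print(n,u,v); x,y=int(u)-35,int(v)-30; save(d,n+"3.png",(x,y,x+70,y+60),6); print((u-x)*6,(v-y)*6)
a,b=cv2.imread("pics/top3.png"),cv2.imread("pics/scene3.png"); cv2.imwrite("pics/tip3.png",np.hstack([a,b])[:, :])
sh(-.021,0,.085)
E
```

```text
t: 5.3
tool_pos: [0.5157, -0.0384, 0.1602]
tool_rot: [3.121, -0.359, -0.003]
contact_force: [-0.3, 0.8, -0.4]
opening: 0.0118
grip_force: 70.4
t: 6.05
tool_pos: [0.5161, -0.0387, 0.1611]
tool_rot: [-3.065, 0.355, 0.403]
contact_force: [-0.2, -0.5, -0.1]
opening: 0.0121
grip_force: 70.4
M [[0.94, -0.228, -0.252], [-0.221, -0.974, 0.059], [-0.259, 0.0, -0.966]]
tip [ 0.6018 -0.0588  0.1417] bank frame -0.0784 -0.0173 0.1417 F [-0.2  -0.53 -0.13] grip 70.43568849563599 0.01214900757047437
top 317.8510601643604 162.03820815188988
215.10636098616226 180.22924891133925
scene 237.75275933871032 197.51895281806716
214.51655603226192 183.11371690840298
shift to (-0.021, 0, 0.085) [ 0.2335 -0.0578  0.133 ]
```

```bash
python3 - <<'E'
import cv2,numpy as np
a=cv2.imread("pics/tip3.png"); cv2.imwrite("pics/tip3v.png",cv2.resize(a,(800,343)))
E
```

```text
(no output)
```

View pics/tip3v.png

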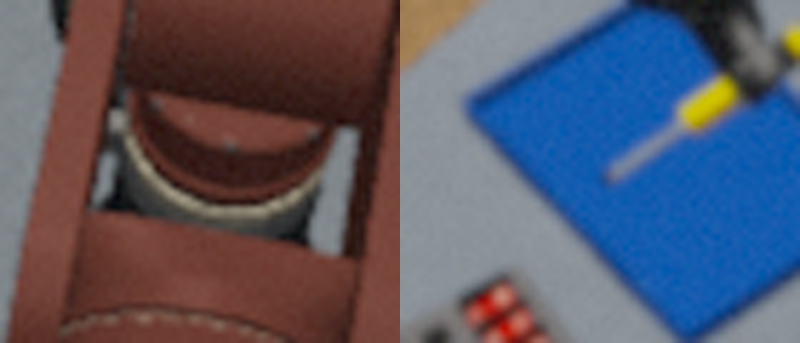

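The scene half shows the tip at about crop (612,177) over the tray. That is about 1 px from the prediction, so the stylus sits in the grip as modelled. The top view is hidden by the arm. Next, the tip goes above the sw2 dot.

```bash
python3 -m pendant '[0,0,0,0.06,-0.02,0.02,0, 0,0,0,0.12,-0.04,0.05,0, 0,0,0,0.18,-0.058,0.08,0, 0,0,0,0.2335,-0.058,0.123,0, 0,0,0,0.2335,-0.058,0.123,0, 0,0,0,0.2335,-0.058,0.123,0]' 70; python3 - <<'E'
from h import *
tip,sh=tipinfo(); sh(-.021,0,.0705)
d=grab("scene"); u,v=pix(d,tip); x,y=int(u)-45,int(v)-34; save(d,"scene4.png",(x,y,x+90,y+68),8); print((u-x+.5)*8,(v-y+.5)*8)
for z in (.0523,): 
    yaw=np.radians(-13.12); ex=np.array([np.cos(yaw),np.sin(yaw)])
    p=np.append(np.array([.682,-.0598])-.0182*ex,z); u,v=pix(d,p); print("dot",(u-x+.5)*8,(v-y+.5)*8)
E
```

```text
t: 6.9
tool_pos: [0.5767, -0.0343, 0.1082]
tool_rot: [-3.065, 0.353, 0.403]
contact_force: [0.1, 0.3, -0.4]
opening: 0.0114
grip_force: 73.4
M [[0.941, -0.227, -0.252], [-0.22, -0.974, 0.059], [-0.259, -0.0, -0.966]]
tip [ 0.6623 -0.0543  0.0888] bank frame -0.0204 0.0009 0.0888 F [ 0.05  0.3  -0.42] grip 73.44024181365967 0.011419284121510708
shift to (-0.021, 0, 0.0705) [0.0139 0.003  0.0595]
366.9345380898269 277.4111997963141
dot 368.60023684677435 330.7030698707704
```

View pics/scene4.png

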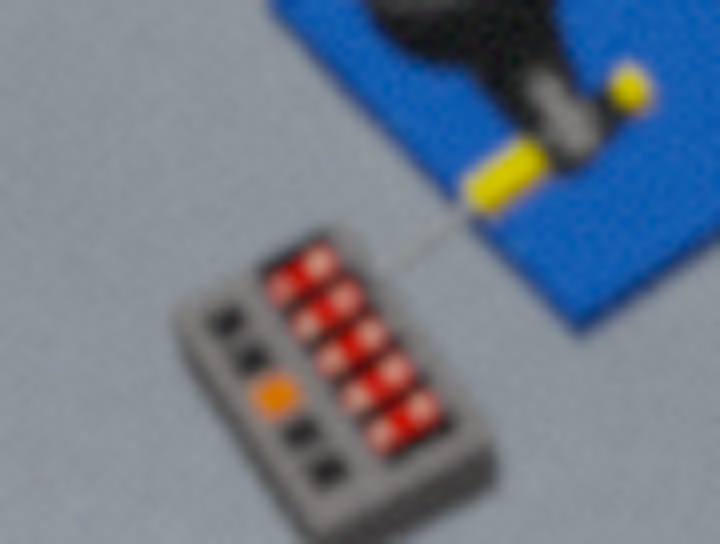

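The crop shows the tip on the line from (455,225) to about (375,280), approaching over sw2's near side. That rocker's dot is at about (373,333), opposite the orange tag at (275,397). Pressing down in small steps.

```bash
python3 -m pendant '[0,0,0,0.0139,0.003,0.0595,0, 0,0,0,0.02,0.003,0.08,0, 0,0,0,0.023,0.003,0.092,0, 0,0,0,0.026,0.003,0.104,0, 0,0,0,0.029,0.003,0.116,0, 0,0,0,0.0305,0.003,0.1225,0, 0,0,0,0.0305,0.003,0.1225,0]' 70; python3 - <<'E'
from h import *
tip,sh=tipinfo()
E
```

```text
t: 7.82
tool_pos: [0.5761, -0.035, 0.0702]
tool_rot: [-3.065, 0.353, 0.403]
contact_force: [-2.5, 0.8, 3.3]
opening: 0.012
grip_force: 73.9
M [[0.941, -0.227, -0.252], [-0.219, -0.974, 0.059], [-0.259, -0.0, -0.966]]
tip [ 0.6618 -0.055   0.0508] bank frame -0.0208 0.0001 0.0508 F [-2.55  0.85  3.33] grip 73.92011046409607 0.012038140434837403
```

```bash
python3 -m pendant '[0,0,0,0.001,0,0.005,0, 0,0,0,0.001,0,0.008,0, 0,0,0,0.001,0,0.008,0]' 70; python3 - <<'E'
from h import *
tip,sh=tipinfo()
E
python3 -m pendant '[0,0,0,-0.02,0,-0.07,0, 0,0,0,-0.05,0,-0.2,0, 0,0,0,-0.15,0,-0.3,0, 0,0,0,-0.3,0,-0.4,0, 0,0,0,-0.3,0,-0.4,0]' 70
python3 - <<'E'
from h import *
d=grab("scene"); d2=grab("top")
a=cv2.resize(d["image"][155:265,190:280,::-1],None,fx=5,fy=5,interpolation=cv2.INTER_CUBIC)
b=cv2.resize(d2["image"][120:170,280:350,::-1],None,fx=5,fy=5,interpolation=cv2.INTER_CUBIC)
o=np.zeros((550,800,3),np.uint8); o[:a.shape[0],:a.shape[1]]=a; o[:b.shape[0],450:450+350]=b; cv2.imwrite("pics/c5.png",o)
E
```

```text
t: 8.2
tool_pos: [0.575, -0.0348, 0.0676]
tool_rot: [-3.065, 0.353, 0.406]
contact_force: [-4.4, 0.7, 5.5]
opening: 0.0117
grip_force: 74.1
M [[0.94, -0.227, -0.254], [-0.219, -0.974, 0.059], [-0.261, -0.0, -0.965]]
tip [ 0.6607 -0.0547  0.048 ] bank frame -0.0219 0.0001 0.048 F [-4.4   0.72  5.51] grip 74.11134481430054 0.011706301426218573
t: 8.82
tool_pos: [0.5226, -0.0223, 0.212]
tool_rot: [-3.068, 0.353, 0.389]
contact_force: [0.7, 0.5, -0.2]
opening: 0.0116
grip_force: 73.5
```

View pics/c5.png

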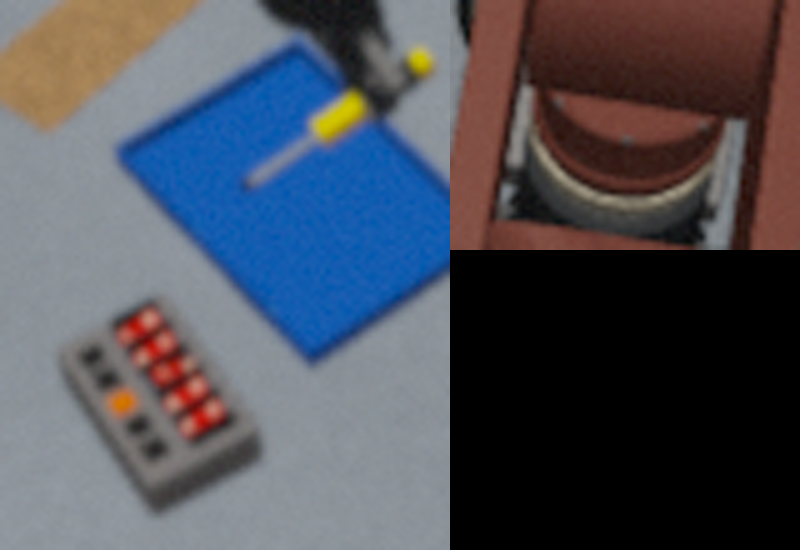

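In the scene crop the third rocker now shades differently from its four neighbours: its far end has lost the highlight, so it is flipped. Its neighbours look unchanged, and I'll verify from the top once the arm is clear. Now the stylus goes back.

```bash
python3 -m pendant '[0,0.15,0,0,0,0,0, 0,0.3,0,0,0,0,0, 0,0.4,0,0,0,0,0, 0,0.5,0,0,0,0,0, 0,0.5,0,0,0,0,0]' 70 && python3 -m pendant '[0,0,-0.1,0.02,0.15,0,0, 0,0,-0.2,0.04,0.3,0.02,0, 0,0,-0.3,0.06,0.45,0.04,0, 0,0,-0.4,0.08,0.6,0.06,0, 0,0,-0.494,0.1,0.75,0.1,0, 0,0,-0.494,0.11,0.9,0.15,0, 0,0,-0.494,0.115,1,0.2,0, 0,0,-0.494,0.115,1,0.25,0, 0,0,-0.494,0.115,1,0.3,0, 0,0,-0.494,0.115,1,0.3,0]' 70; python3 - <<'E'
from h import *
go([.483,-.336,.012]); o=telemetry.get_obs(); M=R.from_rotvec(o["tool_rot"]).as_matrix(); print(M.round(3))
d=grab("scene"); tip=o["tool_pos"]+M@[.09,0,-.004]
u,v=pix(d,tip); x,y=int(u)-40,int(v)-40; save(d,"scene6.png",(x,y,x+90,y+70),8); print((u-x+.5)*8,(v-y+.5)*8)
E
```

```text
t: 9.55
tool_pos: [0.5205, -0.0222, 0.205]
tool_rot: [-3.121, 0.359, 0.005]
contact_force: [-0.4, -0.1, 0.4]
opening: 0.0119
grip_force: 73.5
t: 10.8
tool_pos: [0.486, -0.3205, 0.1142]
tool_rot: [-3.138, -0.048, 0.005]
contact_force: [0.1, 0.1, -0.6]
opening: 0.012
grip_force: 73.5
shift [-0.0104  0.0524  0.3405] t 10.8 pos [ 0.486  -0.3205  0.1142]
[[ 1.     0.031 -0.003]
 [ 0.031 -1.     0.003]
 [-0.003 -0.003 -1.   ]]
330.8966670595969 329.5643298681139
```

View pics/scene6.png

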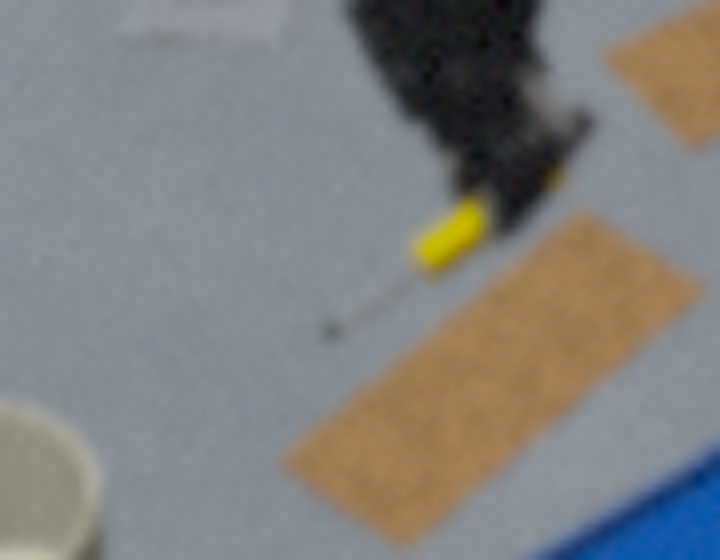

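The tip is at (332,328), exactly as predicted, so there was no slip. Lowering onto the pad.

```bash
python3 -m pendant '[0,0,0,-0.01,0.052,0.1,0, 0,0,0,-0.01,0.052,0.2,0, 0,0,0,-0.01,0.052,0.28,0, 0,0,0,-0.01,0.052,0.33,0, 0,0,0,-0.01,0.052,0.345,0, 0,0,0,-0.01,0.052,0.345,0]' 70
```

```text
t: 11.6
tool_pos: [0.4847, -0.3381, 0.0138]
tool_rot: [3.14, 0.047, 0.001]
contact_force: [0.8, -0.3, -0.2]
opening: 0.0117
grip_force: 73.5
```

```bash
python3 -m pendant '[0,0,0,0,0,0.015,0, 0,0,0,0,0,0.026,0, 0,0,0,0,0,0.026,0, 0,0,0,0,0,0.026,0.2, 0,0,0,0,0,0.026,0.35, 0,0,0,0,0,0.026,0.45, 0,0,0,0,0,0.026,0.5, 0,0,0,0,0,0,0.5, 0,0,0,0,0,-0.1,0.5, 0,0,0,0,0,-0.3,0.5, 0,0,0,0,0,-0.45,0.3, 0,0,0,0,0,-0.6,0.1]' 40; python3 - <<'E'
from h import *
go([.496,.0895,.16]); o=telemetry.get_obs(); print(R.from_rotvec(o["tool_rot"]).as_matrix().round(3)[0],o["q"].round(2))
E
```

```text
t: 13.1
tool_pos: [0.4842, -0.3379, 0.1955]
tool_rot: [3.14, 0.046, 0.002]
contact_force: [0.6, -0.6, 0.5]
opening: 0.0092
grip_force: 0.0
shift [ 0.0812 -1.4231  0.1173] t 13.1 pos [ 0.4842 -0.3379  0.1955]
[1.    0.029 0.001] [-0.74 -0.01  1.73  0.    1.41  0.81]
```

```bash
python3 -m pendant '[0,0,0,-0.05,-0.15,-0.05,0, 0,0,0,-0.1,-0.3,-0.05,0, 0,0,0,-0.15,-0.45,-0.05,0, 0,0,0,-0.2,-0.6,-0.05,0, 0,0,0,-0.25,-0.75,-0.05,0, 0,0,0,-0.28,-0.9,-0.05,0, 0,0,0,-0.28,-1,-0.05,0, 0,0,0,-0.28,-1,-0.05,0]' 40; python3 - <<'E'
from h import *
go([.496,.0895,.12])
d=grab("top"); save(d,"top7.png",(230,90,450,255),3.6)
E
```

```text
t: 14.1
tool_pos: [0.3913, -0.0393, 0.2087]
tool_rot: [3.141, 0.052, 0.002]
contact_force: [-0.1, 0.4, -0.2]
opening: -0.0
grip_force: 0.0
shift [ 0.3625 -0.4176  0.2961] t 14.1 pos [ 0.3913 -0.0393  0.2087]
```

View pics/top7.png

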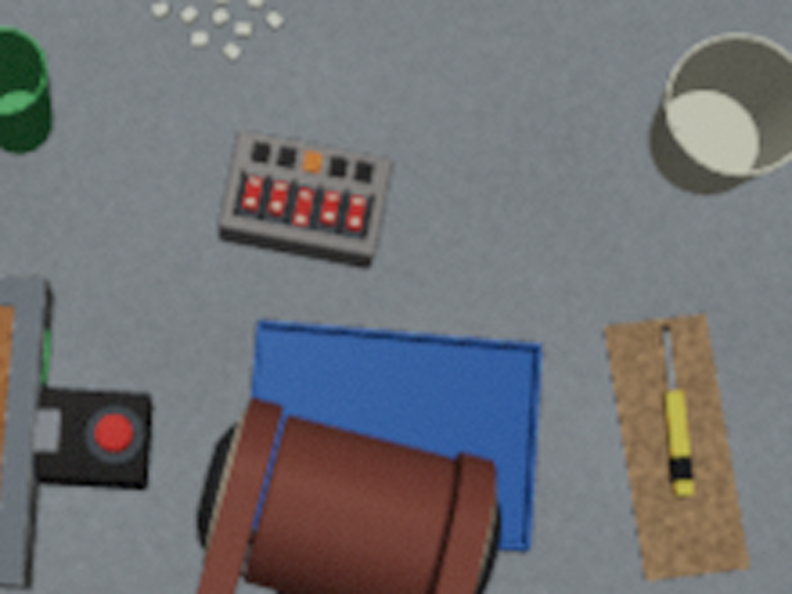

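Top view: sw2's dot has moved to the near end (302,220), the other four are unchanged, and the stylus lies on its pad at (678,440). The button is at (113,433). Going there now.

```bash
python3 -m pendant '[0,0,0,0.09,-0.11,0.02,0, 0,0,0,0.18,-0.21,0.04,0, 0,0,0,0.27,-0.31,0.1,0, 0,0,0,0.3625,-0.418,0.2,0, 0,0,0,0.3625,-0.418,0.3,0, 0,0,0,0.3625,-0.418,0.38,0, 0,0,0,0.3625,-0.418,0.38,0]' 40; python3 - <<'E'
from h import *
go([.496,.0897,.060])
E
```

```text
t: 15.02
tool_pos: [0.495, 0.0869, 0.0917]
tool_rot: [3.141, 0.044, -0.008]
contact_force: [0.1, 0.3, -0.3]
opening: -0.0002
grip_force: 0.0
shift [ 0.0041 -0.0093  0.1058] t 15.025 pos [0.495  0.0869 0.0917]
```

```bash
python3 -m pendant '[0,0,0,0.004,-0.009,0.04,0, 0,0,0,0.004,-0.009,0.075,0, 0,0,0,0.004,-0.009,0.09,0, 0,0,0,0.004,-0.009,0.1,0, 0,0,0,0.004,-0.009,0.105,0, 0,0,0,0.004,-0.009,0.108,0, 0,0,0,0.004,-0.009,0.108,0]' 40; python3 -m pendant '[0,0,0,0,0,-0.05,0, 0,0,0,0,0.1,-0.15,0, 0,0,0,0,0.3,-0.3,0, 0,0,0,0,0.5,-0.4,0, 0,0,0,-0.1,0.6,-0.45,0.3, 0,0,0,-0.2,0.7,-0.45,0.6, 0,0,0,-0.35,0.8,-0.45,0.8, 0,0,0,-0.35,0.8,-0.45,0.8, 0,0,0,-0.35,0.8,-0.45,0.8, 0,0,0,-0.35,0.8,-0.45,0.8, 0,0,0,-0.35,0.8,-0.45,0.8, 0,0,0,-0.35,0.8,-0.45,0.8]' 40; python3 - <<'E'
from h import *
import pickle
d=grab("top"); pickle.dump(d,open("top8.pkl","wb")); save(d,"top8.png",(40,130,260,285),3.6); print(telemetry.get_obs()["tool_pos"])
E
```

```text
t: 15.9
tool_pos: [0.4976, 0.0906, 0.062]
tool_rot: [3.141, 0.046, 0.0]
contact_force: [-2.7, -1.3, 4.3]
opening: 0.0005
grip_force: 2.2
t: 17.4
tool_pos: [0.3999, -0.1518, 0.1966]
tool_rot: [-3.141, -0.048, 0.001]
contact_force: [-0.0, -0.4, 0.0]
opening: 0.0683
grip_force: 0.0
[ 0.39989594 -0.15190591  0.19659335]
```

View pics/top8.png

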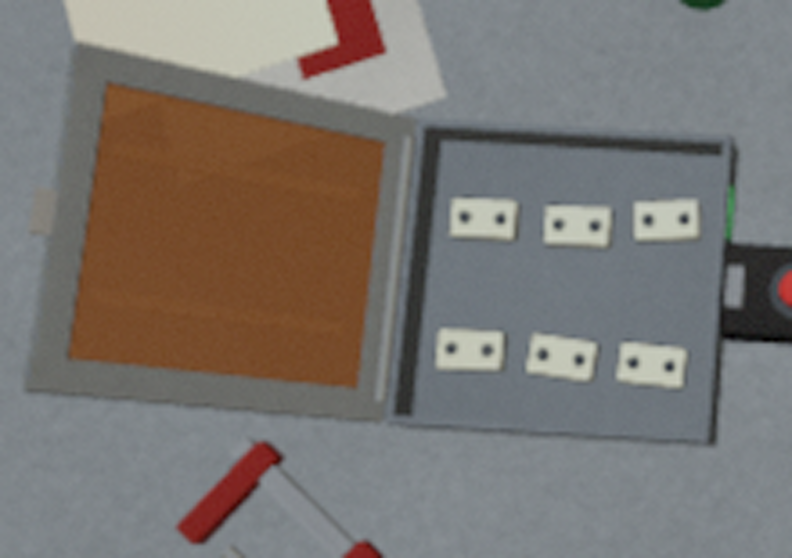

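All six blocks are visible in the open box: the far row at (483,218), (577,226), (666,220) and the near row at (470,350), (562,357), (652,365). The lid is at its stop and the button is untouched at the right edge. Measuring their poses.

```bash
cat >> h.py <<'E'
def blocks(d,roi=(140,160,250,250),z=.022):
    im=d["image"]; hsv=cv2.cvtColor(im,cv2.COLOR_RGB2HSV); m=cv2.inRange(hsv,(0,0,170),(179,70,255))
    k=np.zeros_like(m); x0,y0,x1,y1=roi; k[y0:y1,x0:x1]=255; m&=k; m=cv2.morphologyEx(m,cv2.MORPH_CLOSE,np.ones((5,5)))
    out=[]
    for c in cv2.findContours(m,cv2.RETR_EXTERNAL,cv2.CHAIN_APPROX_NONE)[0]:
        if cv2.contourArea(c)<60: continue
        r=cv2.minAreaRect(c); P=np.array([world(d,*p,z) for p in cv2.boxPoints(r)])[:,:2]
        e=[P[1]-P[0],P[2]-P[1]]; l=[np.linalg.norm(v) for v in e]; v=e[int(l[1]>l[0])]
        if v[1]<0: v=-v
        out.append((P.mean(0).round(4).tolist(),round(np.degrees(np.arctan2(v[1],v[0]))-90,1),np.round(l,3).tolist()))
    return out
def move(p,yaw):
    """shift/turn to TCP p with tool x at world yaw (deg), from measured pose"""
    s=go(p); o=telemetry.get_obs(); M=R.from_rotvec(o["tool_rot"]).as_matrix(); cur=np.degrees(np.arctan2(M[1,0],M[0,0]))
    print("yaw",cur.round(2),"az",(-(yaw-cur)/30).round(4),"q6",o["q"][5].round(2))
E
python3 - <<'E'
from h import *
import pickle
d=pickle.load(open("top8.pkl","rb"))
for b in sorted(blocks(d)): print(b)
yt=np.radians(-6); ex=np.array([np.cos(yt),np.sin(yt)]); ey=np.array([-ex[1],ex[0]])
print([(np.array([.4945,-.12])+a*ex+b*ey).round(3).tolist() for a in(.03,-.03) for b in(-.068,0,.068)])
move([.49,.15,.20],86)
E
```

```text
([0.4492, 0.2054], np.float64(-8.0), [0.028, 0.048])
([0.457, 0.2738], np.float64(-11.1), [0.027, 0.048])
([0.4657, 0.3446], np.float64(-1.6), [0.028, 0.047])
([0.5585, 0.262], np.float64(-6.5), [0.027, 0.048])
([0.5603, 0.193], np.float64(-1.7), [0.047, 0.025])
([0.5666, 0.3349], np.float64(-6.2), [0.027, 0.048])
[[0.517, -0.191], [0.524, -0.123], [0.531, -0.056], [0.458, -0.184], [0.465, -0.117], [0.472, -0.049]]
shift [ 0.3308 -0.9968 -0.0113] t 17.45 pos [ 0.3999 -0.1519  0.1966]
yaw 1.74 az -2.8086 q6 1.0
```

```bash
python3 -m pendant '[0,0,-0.2,0.03,-0.18,0,0.7, 0,0,-0.4,0.07,-0.36,0,0.7, 0,0,-0.6,0.1,-0.54,0,0.7, 0,0,-0.8,0.13,-0.72,0,0.7, 0,0,-1,0.16,-0.9,0,0.7, 0,0,-1,0.16,-1,0,0.7, 0,0,-1,0.16,-1,0,0.7]' 40 && python3 -m pendant '[0,0,-0.33,0,0,0,0.7, 0,0,-0.66,0,0,0,0.7, 0,0,-1,0,0,0,0.7, 0,0,-1,0,0,0,0.7]' && python3 -m pendant '[0,0,-0.33,0,0,0,0.7, 0,0,-0.675,0,0,0,0.7, 0,0,-0.675,0,0,0,0.7, 0,0,-0.675,0,0,0,0.7]' && python3 -c "
from h import *
move([.4492,.2054,.06],82)"
```

```text
t: 18.32
tool_pos: [0.4385, 0.1507, 0.1965]
tool_rot: [-3.021, -0.864, 0.001]
contact_force: [0.0, -0.1, -1.0]
opening: 0.0592
grip_force: 0.0
t: 18.82
tool_pos: [0.4389, 0.1481, 0.1966]
tool_rot: [2.7, 1.606, -0.0]
contact_force: [0.2, 0.6, 0.3]
opening: 0.0599
grip_force: 0.0
t: 19.32
tool_pos: [0.4388, 0.1487, 0.1967]
tool_rot: [2.376, 2.055, -0.0]
contact_force: [0.2, 0.1, 0.4]
opening: 0.0593
grip_force: 0.0
shift [0.1919 0.007  0.4555] t 19.325 pos [0.4388 0.1487 0.1967]
yaw 81.69 az -0.0102 q6 0.31
```

```bash
python3 -m pendant '[0,0,-0.01,0.1,0.007,0.05,0.7, 0,0,-0.01,0.192,0.007,0.15,0.7, 0,0,-0.01,0.192,0.007,0.3,0.7, 0,0,-0.01,0.192,0.007,0.45,0.7, 0,0,-0.01,0.192,0.007,0.55,0.7, 0,0,-0.01,0.192,0.007,0.6,0.7, 0,0,-0.01,0.192,0.007,0.62,0.7, 0,0,-0.01,0.192,0.007,0.62,0.7, 0,0,-0.01,0.192,0.007,0.62,0, 0,0,-0.01,0.192,0.007,0.62,0, 0,0,-0.01,0.192,0.007,0.62,0, 0,0,-0.01,0.192,0.007,0.62,0]' 50
```

```text
t: 20.82
tool_pos: [0.4502, 0.2061, 0.0122]
tool_rot: [2.366, 2.065, 0.004]
contact_force: [-0.7, -0.5, 6.5]
opening: 0.0283
grip_force: 50.0
```

```bash
python3 -m pendant '[0,0,0,0,0,-0.08,0, 0,0,0,0,0,-0.25,0, 0,0,0,0,0,-0.45,0, 0,0,0,-0.15,0.05,-0.47,0, 0,0,0,-0.3,0.1,-0.47,0, 0,0,0,-0.5,0.15,-0.47,0, 0,0,0,-0.7,0.2,-0.47,0, 0,0,0,-0.9,0.25,-0.47,0, 0,0,0,-1,0.3,-0.47,0, 0,0,0,-1,0.3,-0.47,0]' 50 && python3 -c "
from h import *
move([.517,-.191,.014],84)"
```

```text
t: 22.08
tool_pos: [0.4976, -0.1056, 0.1515]
tool_rot: [-2.37, -2.061, 0.0]
contact_force: [-0.2, -0.2, -0.5]
opening: 0.0284
grip_force: 49.5
shift [-0.273   0.1038  0.4584] t 22.075 pos [ 0.4976 -0.1056  0.1515]
yaw 82.02 az -0.066 q6 -0.22
```

```bash
python3 -m pendant '[0,0,-0.066,-0.14,0.05,0,0, 0,0,-0.066,-0.273,0.104,0.1,0, 0,0,-0.066,-0.273,0.104,0.25,0, 0,0,-0.066,-0.273,0.104,0.38,0, 0,0,-0.066,-0.273,0.104,0.44,0, 0,0,-0.066,-0.273,0.104,0.456,0, 0,0,-0.066,-0.273,0.104,0.456,0, 0,0,-0.066,-0.273,0.104,0.456,0.25, 0,0,-0.066,-0.273,0.104,0.456,0.5, 0,0,-0.066,-0.273,0.104,0.4,0.5, 0,0,-0.066,-0.273,0.104,0.2,0.5, 0,0,-0.066,-0.273,0.104,0,0.5]' 50 && python3 -m pendant '[0,0,0,0.15,0,0,0.7, 0,0,0,0.33,0,0,0.7, 0,0,0,0.5,-0.06,-0.1,0.7, 0,0,0,0.67,-0.12,-0.1,0.7, 0,0,0,0.83,-0.2,-0.1,0.7, 0,0,0,1,-0.3,-0.1,0.7, 0,0,0,1,-0.3,-0.1,0.7, 0,0,0,1,-0.3,-0.1,0.7]' && python3 -c "
from h import *
import time
d=grab('top'); print(blocks(d,(280,160,400,260),.02)); print(sorted(blocks(d)))
move([.457,.2738,.011],80)"
```

```text
t: 23.58
tool_pos: [0.5171, -0.1889, 0.1542]
tool_rot: [2.331, 2.106, 0.0]
contact_force: [1.5, -1.1, -0.0]
opening: 0.0424
grip_force: 0.0
t: 24.58
tool_pos: [0.4585, 0.1184, 0.1829]
tool_rot: [2.329, 2.106, 0.002]
contact_force: [1.5, -0.8, 0.4]
opening: 0.0595
grip_force: 0.0
[([0.5198, -0.192], np.float64(-1.7), [0.047, 0.028])]
[([0.4586, 0.2882], np.float64(-89.7), [0.022, 0.027]), ([0.4657, 0.3446], np.float64(-1.6), [0.028, 0.047]), ([0.5666, 0.3349], np.float64(-6.2), [0.027, 0.048])]
shift [ 0.5165 -0.0593  0.5719] t 24.625 pos [0.4587 0.1179 0.1826]
yaw 84.17 az 0.139 q6 0.2
```

```bash
python3 -m pendant '[0,0,0.07,0.15,-0.02,0,0.7, 0,0,0.139,0.33,-0.04,0,0.7, 0,0,0.139,0.516,-0.059,0.05,0.7, 0,0,0.139,0.516,-0.059,0.2,0.7, 0,0,0.139,0.516,-0.059,0.35,0.7, 0,0,0.139,0.516,-0.059,0.5,0.7, 0,0,0.139,0.516,-0.059,0.56,0.7, 0,0,0.139,0.516,-0.059,0.57,0.7, 0,0,0.139,0.516,-0.059,0.57,0, 0,0,0.139,0.516,-0.059,0.57,0, 0,0,0.139,0.516,-0.059,0.57,0, 0,0,0.139,0.516,-0.059,0.57,0]' 50 && python3 -m pendant '[0,0,0,0,0,-0.08,0, 0,0,0,0,0,-0.25,0, 0,0,0,0,0,-0.45,0, 0,0,0,-0.15,0.05,-0.47,0, 0,0,0,-0.3,0.1,-0.47,0, 0,0,0,-0.5,0.15,-0.47,0, 0,0,0,-0.7,0.2,-0.47,0, 0,0,0,-0.9,0.25,-0.47,0, 0,0,0,-1,0.3,-0.47,0, 0,0,0,-1,0.3,-0.47,0]' 50 && python3 -c "
from h import *
move([.524,-.123,.014],84)"
```

```text
t: 26.12
tool_pos: [0.4581, 0.2751, 0.0131]
tool_rot: [2.404, 2.019, 0.007]
contact_force: [0.2, -1.6, 6.7]
opening: 0.0281
grip_force: 50.4
t: 27.38
tool_pos: [0.4931, -0.0386, 0.1521]
tool_rot: [2.409, 2.015, 0.001]
contact_force: [-0.1, 0.7, -0.3]
opening: 0.0283
grip_force: 49.6
shift [-0.2589  0.1506  0.4605] t 27.375 pos [ 0.4931 -0.0386  0.1521]
yaw 79.83 az -0.139 q6 -0.05
```

```bash
python3 -m pendant '[0,0,-0.07,-0.13,0.08,0,0, 0,0,-0.139,-0.259,0.15,0.1,0, 0,0,-0.139,-0.259,0.15,0.25,0, 0,0,-0.139,-0.259,0.15,0.38,0, 0,0,-0.139,-0.259,0.15,0.44,0, 0,0,-0.139,-0.259,0.15,0.458,0, 0,0,-0.139,-0.259,0.15,0.458,0, 0,0,-0.139,-0.259,0.15,0.458,0.25, 0,0,-0.139,-0.259,0.15,0.458,0.5, 0,0,-0.139,-0.259,0.15,0.4,0.5, 0,0,-0.139,-0.259,0.15,0.2,0.5, 0,0,-0.139,-0.259,0.15,0,0.5]' 50 && python3 -m pendant '[0,0,0,0.15,0,0,0.7, 0,0,0,0.33,0,0,0.7, 0,0,0,0.5,-0.06,-0.1,0.7, 0,0,0,0.67,-0.12,-0.1,0.7, 0,0,0,0.83,-0.2,-0.1,0.7, 0,0,0,1,-0.3,-0.1,0.7, 0,0,0,1,-0.3,-0.1,0.7, 0,0,0,1,-0.3,-0.1,0.7]' && python3 -c "
from h import *
move([.4657,.3446,.011],88)"
```

```text
t: 28.88
tool_pos: [0.5235, -0.121, 0.1543]
tool_rot: [2.331, 2.106, 0.0]
contact_force: [1.3, 0.6, 0.4]
opening: 0.0424
grip_force: 0.0
t: 29.88
tool_pos: [0.4649, 0.1864, 0.1829]
tool_rot: [2.329, 2.106, 0.002]
contact_force: [-0.3, -0.8, -0.7]
opening: 0.0592
grip_force: 0.0
shift [ 0.5247 -0.0513  0.573 ] t 29.875 pos [0.4649 0.1864 0.1829]
yaw 84.24 az -0.1252 q6 0.33
```

```bash
python3 -m pendant '[0,0,-0.07,0.15,-0.02,0,0.7, 0,0,-0.125,0.33,-0.04,0,0.7, 0,0,-0.125,0.525,-0.051,0.05,0.7, 0,0,-0.125,0.525,-0.051,0.2,0.7, 0,0,-0.125,0.525,-0.051,0.35,0.7, 0,0,-0.125,0.525,-0.051,0.5,0.7, 0,0,-0.125,0.525,-0.051,0.56,0.7, 0,0,-0.125,0.525,-0.051,0.57,0.7, 0,0,-0.125,0.525,-0.051,0.57,0, 0,0,-0.125,0.525,-0.051,0.57,0, 0,0,-0.125,0.525,-0.051,0.57,0, 0,0,-0.125,0.525,-0.051,0.57,0]' 50 && python3 -m pendant '[0,0,0,0,0,-0.08,0, 0,0,0,0,0,-0.25,0, 0,0,0,0,0,-0.45,0, 0,0,0,-0.15,0.05,-0.47,0, 0,0,0,-0.3,0.1,-0.47,0, 0,0,0,-0.5,0.15,-0.47,0, 0,0,0,-0.7,0.2,-0.47,0, 0,0,0,-0.9,0.2,-0.47,0, 0,0,0,-1,0.2,-0.47,0, 0,0,0,-1,0.2,-0.47,0]' 50 && python3 -c "
from h import *
move([.531,-.056,.014],84)"
```

```text
t: 31.38
tool_pos: [0.4671, 0.3457, 0.0133]
tool_rot: [2.259, 2.181, 0.007]
contact_force: [0.3, -0.8, 7.2]
opening: 0.0283
grip_force: 50.7
t: 32.62
tool_pos: [0.5143, 0.0412, 0.1519]
tool_rot: [2.264, 2.178, 0.001]
contact_force: [0.4, 0.6, -0.2]
opening: 0.0284
grip_force: 49.9
shift [-0.3217  0.0679  0.4598] t 32.625 pos [0.5143 0.0412 0.1519]
yaw 87.77 az 0.1256 q6 -0.03
```

```bash
python3 -m pendant '[0,0,0.07,-0.16,0.03,0,0, 0,0,0.126,-0.322,0.068,0.1,0, 0,0,0.126,-0.322,0.068,0.25,0, 0,0,0.126,-0.322,0.068,0.38,0, 0,0,0.126,-0.322,0.068,0.44,0, 0,0,0.126,-0.322,0.068,0.458,0, 0,0,0.126,-0.322,0.068,0.458,0, 0,0,0.126,-0.322,0.068,0.458,0.25, 0,0,0.126,-0.322,0.068,0.458,0.5, 0,0,0.126,-0.322,0.068,0.4,0.5, 0,0,0.126,-0.322,0.068,0.2,0.5, 0,0,0.126,-0.322,0.068,0,0.5]' 50 && python3 -m pendant '[0,0,0,0.15,0,0,0.7, 0,0,0,0.33,0,0,0.7, 0,0,0,0.5,0,-0.1,0.7, 0,0,0,0.7,0,-0.1,0.7, 0,0,0,0.7,0,-0.1,0.7, 0,0,0,0.7,0,-0.1,0.7]' && python3 -c "
from h import *
move([.5603,.193,.011],90)"
```

```text
t: 34.12
tool_pos: [0.5311, -0.0544, 0.1543]
tool_rot: [2.331, 2.106, 0.0]
contact_force: [0.4, 0.4, -0.9]
opening: 0.0427
grip_force: 0.0
t: 34.88
tool_pos: [0.5527, 0.1544, 0.1826]
tool_rot: [2.33, 2.106, 0.001]
contact_force: [0.1, -0.3, -0.5]
opening: 0.0595
grip_force: 0.0
shift [0.1306 0.0116 0.5721] t 34.875 pos [0.5527 0.1544 0.1826]
yaw 84.22 az -0.1928 q6 0.24
```

```bash
python3 -m pendant '[0,0,-0.1,0.07,0.01,0,0.7, 0,0,-0.193,0.13,0.012,0.05,0.7, 0,0,-0.193,0.13,0.012,0.2,0.7, 0,0,-0.193,0.13,0.012,0.35,0.7, 0,0,-0.193,0.13,0.012,0.5,0.7, 0,0,-0.193,0.13,0.012,0.56,0.7, 0,0,-0.193,0.13,0.012,0.57,0.7, 0,0,-0.193,0.13,0.012,0.57,0.7, 0,0,-0.193,0.13,0.012,0.57,0, 0,0,-0.193,0.13,0.012,0.57,0, 0,0,-0.193,0.13,0.012,0.57,0, 0,0,-0.193,0.13,0.012,0.57,0]' 50 && python3 -m pendant '[0,0,0,0,0,-0.08,0, 0,0,0,0,0,-0.25,0, 0,0,0,0,0,-0.45,0, 0,0,0,-0.15,-0.05,-0.47,0, 0,0,0,-0.3,-0.1,-0.47,0, 0,0,0,-0.5,-0.15,-0.47,0, 0,0,0,-0.7,-0.2,-0.47,0, 0,0,0,-0.9,-0.27,-0.47,0, 0,0,0,-1,-0.3,-0.47,0, 0,0,0,-1,-0.3,-0.47,0]' 50 && python3 -c "
from h import *
move([.458,-.184,.014],84)"
```

```text
t: 36.38
tool_pos: [0.5618, 0.1932, 0.0127]
tool_rot: [2.221, 2.22, 0.005]
contact_force: [0.2, -0.5, 6.6]
opening: 0.0286
grip_force: 50.2
t: 37.62
tool_pos: [0.4693, -0.1087, 0.1517]
tool_rot: [2.226, 2.216, -0.0]
contact_force: [0.5, 0.6, 0.2]
opening: 0.029
grip_force: 49.5
shift [-0.251  -0.0368  0.4589] t 37.625 pos [ 0.4693 -0.1087  0.1517]
yaw 89.75 az 0.1916 q6 -0.38
```

```bash
python3 -m pendant '[0,0,0.1,-0.12,-0.02,0,0, 0,0,0.192,-0.251,-0.037,0.1,0, 0,0,0.192,-0.251,-0.037,0.25,0, 0,0,0.192,-0.251,-0.037,0.38,0, 0,0,0.192,-0.251,-0.037,0.44,0, 0,0,0.192,-0.251,-0.037,0.457,0, 0,0,0.192,-0.251,-0.037,0.457,0, 0,0,0.192,-0.251,-0.037,0.457,0.25, 0,0,0.192,-0.251,-0.037,0.457,0.5, 0,0,0.192,-0.251,-0.037,0.4,0.5, 0,0,0.192,-0.251,-0.037,0.2,0.5, 0,0,0.192,-0.251,-0.037,0,0.5]' 50 && python3 -m pendant '[0,0,0,0.15,0.03,0,0.7, 0,0,0,0.33,0.08,0,0.7, 0,0,0,0.5,0.12,-0.1,0.7, 0,0,0,0.7,0.17,-0.1,0.7, 0,0,0,0.85,0.21,-0.1,0.7, 0,0,0,1,0.25,-0.1,0.7, 0,0,0,1,0.25,-0.1,0.7, 0,0,0,1,0.25,-0.1,0.7]' && python3 -c "
from h import *
move([.5585,.262,.011],84)"
```

```text
t: 39.12
tool_pos: [0.4587, -0.1823, 0.1543]
tool_rot: [2.331, 2.106, 0.0]
contact_force: [1.3, -0.3, 0.5]
opening: 0.0425
grip_force: 0.0
t: 40.12
tool_pos: [0.5638, 0.1084, 0.1827]
tool_rot: [2.33, 2.106, 0.001]
contact_force: [0.0, 0.5, -0.8]
opening: 0.0595
grip_force: 0.0
shift [ 0.5078 -0.0697  0.572 ] t 40.125 pos [0.5638 0.1084 0.1827]
yaw 84.23 az 0.0077 q6 0.16
```

```bash
python3 -m pendant '[0,0,0,0.15,-0.02,0,0.7, 0,0,0,0.33,-0.05,0,0.7, 0,0,0,0.508,-0.07,0.05,0.7, 0,0,0,0.508,-0.07,0.2,0.7, 0,0,0,0.508,-0.07,0.35,0.7, 0,0,0,0.508,-0.07,0.5,0.7, 0,0,0,0.508,-0.07,0.56,0.7, 0,0,0,0.508,-0.07,0.57,0.7, 0,0,0,0.508,-0.07,0.57,0, 0,0,0,0.508,-0.07,0.57,0, 0,0,0,0.508,-0.07,0.57,0, 0,0,0,0.508,-0.07,0.57,0]' 50 && python3 -m pendant '[0,0,0,0,0,-0.08,0, 0,0,0,0,0,-0.25,0, 0,0,0,0,0,-0.45,0, 0,0,0,-0.15,-0.05,-0.47,0, 0,0,0,-0.3,-0.1,-0.47,0, 0,0,0,-0.5,-0.15,-0.47,0, 0,0,0,-0.7,-0.2,-0.47,0, 0,0,0,-0.9,-0.2,-0.47,0, 0,0,0,-1,-0.2,-0.47,0, 0,0,0,-1,-0.2,-0.47,0]' 50 && python3 -c "
from h import *
move([.465,-.117,.014],84)"
```

```text
t: 41.62
tool_pos: [0.5603, 0.2629, 0.0134]
tool_rot: [2.329, 2.105, 0.006]
contact_force: [-0.0, 0.3, 7.1]
opening: 0.0283
grip_force: 50.6
t: 42.88
tool_pos: [0.4682, -0.0317, 0.1521]
tool_rot: [2.334, 2.102, 0.001]
contact_force: [-0.4, 0.1, -0.9]
opening: 0.0282
grip_force: 49.9
shift [-0.284   0.0188  0.4605] t 42.875 pos [ 0.4682 -0.0317  0.1521]
yaw 84.0 az 0.0001 q6 -0.12
```

```bash
python3 -m pendant '[0,0,0,-0.14,0.01,0,0, 0,0,0,-0.284,0.019,0.1,0, 0,0,0,-0.284,0.019,0.25,0, 0,0,0,-0.284,0.019,0.38,0, 0,0,0,-0.284,0.019,0.44,0, 0,0,0,-0.284,0.019,0.458,0, 0,0,0,-0.284,0.019,0.458,0, 0,0,0,-0.284,0.019,0.458,0.25, 0,0,0,-0.284,0.019,0.458,0.5, 0,0,0,-0.284,0.019,0.4,0.5, 0,0,0,-0.284,0.019,0.2,0.5, 0,0,0,-0.284,0.019,0,0.5]' 50 && python3 -m pendant '[0,0,0,0.15,0.03,0,0.7, 0,0,0,0.33,0.08,0,0.7, 0,0,0,0.5,0.12,-0.1,0.7, 0,0,0,0.7,0.17,-0.1,0.7, 0,0,0,0.85,0.21,-0.1,0.7, 0,0,0,1,0.25,-0.1,0.7, 0,0,0,1,0.25,-0.1,0.7, 0,0,0,1,0.25,-0.1,0.7]' && python3 -c "
from h import *
move([.5666,.3349,.011],84)"
```

```text
t: 44.38
tool_pos: [0.4651, -0.1154, 0.1543]
tool_rot: [2.331, 2.106, 0.0]
contact_force: [1.4, 0.1, -1.2]
opening: 0.0425
grip_force: 0.0
t: 45.38
tool_pos: [0.5703, 0.1753, 0.1827]
tool_rot: [2.33, 2.106, 0.001]
contact_force: [-0.7, 0.8, -0.1]
opening: 0.0596
grip_force: 0.0
shift [ 0.5283 -0.0664  0.5722] t 45.375 pos [0.5703 0.1753 0.1827]
yaw 84.23 az 0.0075 q6 0.27
```

```bash
python3 -m pendant '[0,0,0,0.15,-0.02,0,0.7, 0,0,0,0.33,-0.05,0,0.7, 0,0,0,0.528,-0.066,0.05,0.7, 0,0,0,0.528,-0.066,0.2,0.7, 0,0,0,0.528,-0.066,0.35,0.7, 0,0,0,0.528,-0.066,0.5,0.7, 0,0,0,0.528,-0.066,0.56,0.7, 0,0,0,0.528,-0.066,0.57,0.7, 0,0,0,0.528,-0.066,0.57,0, 0,0,0,0.528,-0.066,0.57,0, 0,0,0,0.528,-0.066,0.57,0, 0,0,0,0.528,-0.066,0.57,0]' 50 && python3 -m pendant '[0,0,0,0,0,-0.08,0, 0,0,0,0,0,-0.25,0, 0,0,0,0,0,-0.45,0, 0,0,0,-0.15,-0.05,-0.47,0, 0,0,0,-0.3,-0.1,-0.47,0, 0,0,0,-0.5,-0.15,-0.47,0, 0,0,0,-0.7,-0.2,-0.47,0, 0,0,0,-0.9,-0.2,-0.47,0, 0,0,0,-1,-0.2,-0.47,0, 0,0,0,-1,-0.2,-0.47,0]' 50 && python3 -c "
from h import *
move([.472,-.049,.014],84)"
```

```text
t: 46.88
tool_pos: [0.5685, 0.3358, 0.0136]
tool_rot: [2.329, 2.105, 0.007]
contact_force: [-0.4, 0.2, 6.1]
opening: 0.0281
grip_force: 50.8
t: 48.12
tool_pos: [0.4765, 0.0411, 0.1521]
tool_rot: [2.334, 2.102, 0.001]
contact_force: [-0.1, 0.7, -0.6]
opening: 0.0283
grip_force: 50.0
shift [-0.3004  0.016   0.4603] t 48.125 pos [0.4765 0.0411 0.1521]
yaw 84.01 az 0.0004 q6 0.03
```

```bash
python3 -m pendant '[0,0,0,-0.15,0.01,0,0, 0,0,0,-0.3,0.016,0.1,0, 0,0,0,-0.3,0.016,0.25,0, 0,0,0,-0.3,0.016,0.38,0, 0,0,0,-0.3,0.016,0.44,0, 0,0,0,-0.3,0.016,0.458,0, 0,0,0,-0.3,0.016,0.458,0, 0,0,0,-0.3,0.016,0.458,0.25, 0,0,0,-0.3,0.016,0.458,0.5, 0,0,0,-0.3,0.016,0.4,0.5, 0,0,0,-0.3,0.016,0.2,0.5, 0,0,0,-0.3,0.016,0,0.5]' 50 && python3 -m pendant '[0,0,0,0.1,-0.1,-0.1,0.5, 0,0,0,0.25,-0.2,-0.2,0.5, 0,0,0,0.4,-0.3,-0.25,0.5, 0,0,0,0.5,-0.35,-0.25,0.5, 0,0,0,0.5,-0.35,-0.25,0.5, 0,0,0,0.5,-0.35,-0.25,0.5]' && python3 - <<'E'
from h import *
d=grab("top"); save(d,"top9.png",k=1.4); print([b[0] for b in blocks(d,(280,160,400,260),.02)])
E
```

```text
t: 49.62
tool_pos: [0.472, -0.0474, 0.1544]
tool_rot: [2.331, 2.106, 0.001]
contact_force: [0.9, -0.4, 0.2]
opening: 0.043
grip_force: 0.0
t: 50.38
tool_pos: [0.3832, 0.1121, 0.2275]
tool_rot: [2.33, 2.106, 0.001]
contact_force: [-1.0, -0.8, -1.1]
opening: 0.0424
grip_force: 0.0
[[0.4607, -0.183], [0.4665, -0.1182], [0.474, -0.0488], [0.5198, -0.192], [0.5246, -0.1223], [0.5322, -0.0566]]
```

View pics/top9.png

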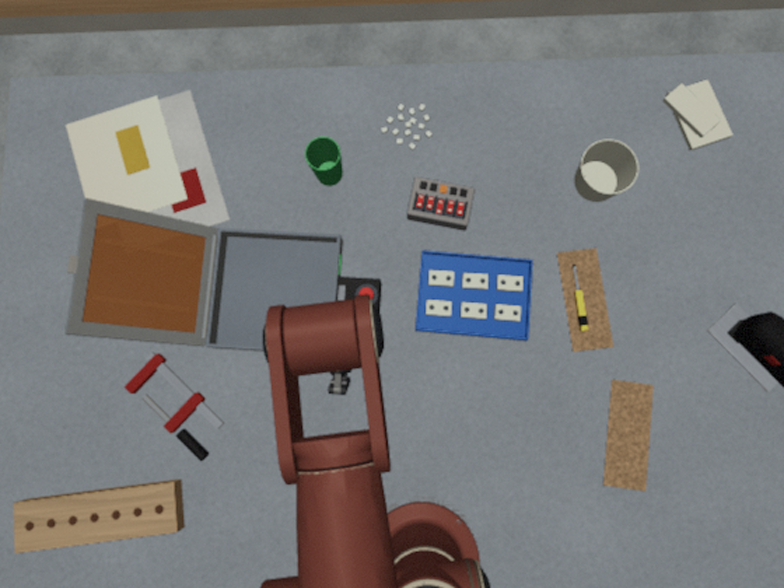

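The top view shows all six blocks in the tray (440–510, 278–312), the lid at its stop, and only sw2 flipped. The stylus has shifted slightly but is still well on its pad, with the handle at about (582,308). The cup, tub and clamp haven't moved and the arm is clear of everything, so I'm handing in.

```bash
python3 -c "
from station import ctrl
print(ctrl.finish_job())"
```

```text
the job is handed in; nothing more can be done
None
```

I handed the job in at about 50 s: sw2 is off with the other rockers unchanged, the lid is fully open, all six blocks are in the blue tray, the stylus is on its cork pad (it shifted slightly after I set it down), and the cup, tub and clamp were left alone.

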